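# Open the dust extractor's filter box

### The arm

A 6-joint arm with a two-finger parallel gripper is mounted at the origin on the work surface. World frame = base frame: x ahead of the robot, y to its left, z up, the work surface at z = 0. Lengths are in m, angles in rad, forces in N, time in s.
With the tool pointing down it reaches from about 0.3 to 0.775 m from the base axis. Payload 14.6 kg.
Tool frame: the origin (TCP) lies between the finger pads; the fingertips stand 22 mm ahead of it and the grasp point (between the pads) lies 3 mm ahead of it; z points along the fingers, y is the direction in which the jaws open and shut (so a half turn about z gives the same grasp; the last joint's range is limited). The gripper opens to 94 mm and grips with 3 to 60 N. Pads are 16 mm wide; open, the fingers measure 119 mm over their backs; the gripper's body (75 mm by 177 mm) begins 78 mm behind the grasp point.
Start: joints at [1.143, 0.3, 1.521, -0, 1.321, -0.067], TCP at [0.194, 0.515, 0.227] pointing down, gripper open.
Joint ranges: [-3.03, 3.03], [-0.79, 2.21], [0.23, 2.52], [-1.04, 4.18], [0, 3.07], [-2.55, 2.55]. Speed limits (rad/s): [2.22, 2.22, 2.57, 3.14, 3.14, 3.14].

### API

Orientations are given as [roll, pitch, yaw] about the fixed x, y, z axes, in that order (R = Rz(yaw) Ry(pitch) Rx(roll)).
In Python, from plant import get_state, cams, arm gives the robot as it stands. The module is installed in compiled form; this text tells all that it offers.
- The arm moves only by the tool drive_tool, never from a script. Its argument "targets" is a list of rows, each an object of numbers: "gripper": the finger opening in mm, from 0 to 94; "tx", "ty", "tz": the shift along the tool's x, y, z in mm; "twist": the turn about the tool's z in degrees. In form: [{"gripper": .., "tx": .., "ty": .., "tz": .., "twist": ..}, ...]. A call has 1 to 12 rows; each row is the pose to reach, as a shift and turn from the pose measured when the call began, along the tool's axes at that moment; what a row does not reach only later rows make up. A row lasts 1/8 s, in which the tool goes at most 62.5 mm and 10.7 degrees, less where a joint would pass 70% of its speed; a pose out of reach is approached as far as the arm can. A call with a gripper value outside its range is refused whole. The fingers move at their own pace and stop on an object; "grip_force" is the grip in N (left out, the last holds). Time passes only in rows, so rows that repeat a pose let the fingers close. It gives the time, the measured TCP pose, the force and the opening at its end, in the units of the state.
- get_state(): the state, without advancing time (a new reading comes with each control period).
- cams.grab_frame(name): name is "scene" or "side" or "wrist"; returns (picture, depth): 384x512x3 uint8, red, green, blue; 384x512 float32, m along the optical axis (not along the pixel's ray), 0 where there is no reading.
- cams.camera_info(name): a dict with "fovy" (degrees; the focal length in pixels is half the picture's height over the tangent of half this angle, whatever the lens; pixels are square), "cx", "cy" (the principal point, pixels), "world_from_camera" (4x4, takes a point from camera to world coordinates); the wrist camera has in their place "mount" (4x4, takes a point from camera to tool coordinates, whose origin is the TCP and whose axes are the flange's). Camera axes: x right, y down, z forward; pixel columns grow to the right and rows downward; lengths in m; the calibration is good to about 2 mm. The wrist camera is an equidistant fisheye: a pixel r from the principal point sees the ray r / f radians off the axis. A picture is of the moment at which its call begins: read the wrist's pose just before it. camera_info takes no time and is no camera call.
- arm.finish_job(): hands the job in, once; it reports no verdict.
Trained networks look in the newest picture that a camera, given by its name, has taken for a name from the list of things; names that differ only in an ending like _2 or _b are one class to them, and where a whole thing is asked for, a point or a joint stands for the part that bears it (a point fixed in the world has none). Each returns a list of dicts, best first, with "p" (0 to 1); they miss things now and then, are a little off and sometimes report something else, mostly with a low value. They report only what shows in the picture. A call takes as long as a camera call. They do not tell look-alikes from the thing itself.
- cams.masks_of(query, camera): "mask" (384x512 bool, what is visible of it) and "box" ([centre column, centre row, width, height] in pixels, round what is visible of it).
The state is a dict: "time_s": time; "joint_positions": joint angles; "dq": joint speeds; "tau": joint torques, N m; "eef_pos": TCP position; "eef_rot": TCP orientation; "contact_force": force on the tool from outside, world axes, zero at the start; "wrist_torque": the same for the moment, N m; "width": opening from 0.0 (shut) to 1.0 (fully open).
Only numpy, scipy, OpenCV 4.12 (cv2) and the standard library are available. Lean on these libraries where they do the work, as an engineer would, in place of code of your own. Each camera call takes 0.05 s, during which the arm holds its last target.

### The job

Open the filter box of the bench dust extractor: press its black snap tab all the way in, then push the released metal cover by its rib along the rails until it meets the end stop, so that the filter underneath lies fully open. Only press and push with the fingertips: the cover must stay down on its deck, never lifted or tipped, and the things standing around are to be left where they are. Finish clear of everything.

Things in the scene. Friction and masses are not known exactly. Their poses are not given: they have to be found in the camera images.
- unit: filter box: low grey steel box fixed to the bench. Origin on the bench under the middle of the closed cover; x along the rails, the way the cover opens; z up. In mm from the origin: x -88 to 150, y +-65, flat top deck at z 55; filter opening x -26 to 38, y +-35; two guide rails x -50 to 148, inner faces y +-51.5, 7 thick, 11 above the deck; hose port, lower than the deck, at the +x end to x 195.
- tab (a joint): travel of the snap tab in m: 0 to 0.0015 at the start (standing out), 0.009 fully in (hard stop). It moves straight down, resists with about 6 N and stays where it is left (no spring back). Its tooth catches in a slot of the cover and frees it once the tab is about 6 mm in; until then the cover cannot slide.
- tab_top (a point): middle of the tab's top face: black press pad 26 (box x) x 40 mm (box y) at x -63 mm in the box's frame, 4 mm before the cover's near edge. The face is 17 mm above the deck (72 mm above the bench) at joint 0 and 8 mm above the deck when fully in.
- cover: loose aluminium plate 90 (x) x 100 (y) x 5 mm, 0.14 to 0.28 kg, on the deck between the rails (1.5 mm play each side), a raised rib across its middle. Origin at the middle of its underside; x is the opening direction, z up. Closed: origin at x 0 of the box. At the end stop: x 95 mm; the opening is bare from x 83 mm on. Slides with dry friction (1 to 3 N), stays where left.
- rib (a point): middle of the top of the cover's rib, 27 mm above the deck (22 mm above the plate). The rib is 12 thick (x) x 60 mm long (y); the face to push is the one towards the tab.
- end_stop (a point): middle of the upper edge of the end stop's inner face: a steel crossbar between the rails, 11 mm above the deck, at x 140 mm of the box
- spool_clamp: bystander: wooden spool clamp standing upright, 38 mm across, 88 mm high; origin at the middle of its foot, z up
- glue_jar: bystander: amber glass jar, 60 mm across, 75 mm high; origin at the middle of its foot, z up
- spruce_block: bystander: pale wood block 90 x 36 x 30 mm lying on the bench; origin under its middle
- finger_plane: bystander: small brass plane 62 x 28 mm, about 35 mm high; origin under its middle
- screwdriver: bystander: screwdriver lying on the bench, right of the box; origin near its middle
- tin: bystander: open steel tin, 72 mm across, 80 mm high, left of the box; origin at the middle of its foot
- scroll: bystander: wooden violin neck blank with a round head, about 170 x 48 x 30 mm, lying left of the box; origin under its middle
There are look-alikes about, which are no part of the job. What is shaped like the cover but pink is not meant.

How it is judged:
On the way, in this order (a step that is already met when the one before it is completed fails the run):
1. the snap tab is pressed in (at least 6.5 mm of its 9 mm) while the cover is still on its seat (value of joint tab above 0.0065 m and x of cover in the frame of unit below 0.02 m), for 0.1 s.
2. the cover is pushed off the filter opening, lying on the deck (x of cover in the frame of unit above 0.083 m and z of cover in the frame of unit below 0.059 m), for 0.2 s.
At the end, for the whole second after the job is handed in: The tab is still in (at least 6 mm), and the cover lies flat on the deck between the rails, at rest, clear of the whole filter opening (its origin 83 mm or more along the box's x; the end stop is at 95 mm), flat within 0.06 rad and within 4 mm of deck height (all of step 2 and value of joint tab above 0.006 m and x of cover in the frame of unit below 0.1 m and z of cover in the frame of unit above 0.051 m and angle between cover's own z axis and vertical below 0.06 rad and angle between the x axis of cover and the x axis of unit, either way round below 0.1 rad and linear speed of cover below 0.01 m/s); the robot touches nothing.
It fails at once if the cover is lifted (more than 10 mm above the deck) or tipped (more than 0.25 rad) (z of cover in the frame of unit above 0.065 m or angle between cover's own z axis and vertical above 0.25 rad).
It fails at once if a bystander is moved more than 25 mm (distance of any of spool_clamp, glue_jar, spruce_block, finger_plane, screwdriver, tin, scroll from where it was at the start of the episode above 0.025 m).
It fails at once if an upright bystander is knocked over (angle between any of spool_clamp, glue_jar, tin's own z axis and vertical above 0.5 rad).
It also fails if it takes over 38 s, if anything falls off the work surface, if the arm or the gripper's body presses on something with over 40 N, if the wrist force passes 120 N, or if a joint passes its speed limit or range.

## Working session

There is one attempt and no reset: what is moved stays moved. The work goes in short steps, Python scripts to look and compute and a tool call to move; the robot and the scene stay as the last step left them, time stands still between calls to the robot, and variables do not carry over. Pictures are saved under pics/ and viewed, and the job is handed in when it is done.

Besides the shell and the picture viewer there is one more tool, called after ">>>" as name(argument=value, ...) on one line, values as JSON. drive_tool: Moves the arm, as the interface text tells. Its arguments: {"type":"object","properties":{"targets":{"type":"array"},"grip_force":{"type":"number"}},"required":["targets"]}

```bash
mkdir -p pics; cat > h.py <<'E'
import numpy as np,cv2
from plant import get_state,cams,arm
def world(name,depth,px):
    i=cams.camera_info(name);H,W=depth.shape
    f=H/2/np.tan(np.radians(i['fovy'])/2)
    out=[]
    for u,v in px:
        d=depth[int(round(v)),int(round(u))]
        p=np.array([(u-i['cx'])/f*d,(v-i['cy'])/f*d,d,1])
        out.append((i['world_from_camera']@p)[:3])
    return np.array(out)
def cloud(name,depth):
    i=cams.camera_info(name);H,W=depth.shape
    f=H/2/np.tan(np.radians(i['fovy'])/2)
    u,v=np.meshgrid(np.arange(W),np.arange(H))
    P=np.stack([(u-i['cx'])/f*depth,(v-i['cy'])/f*depth,depth,np.ones_like(depth)],-1)
    return (P@i['world_from_camera'].T)[...,:3]
E
python3 - <<'E'
from h import *
for n in ['scene','side']:
    im,d=cams.grab_frame(n); cv2.imwrite(f'pics/{n}0.png',cv2.resize(im[...,::-1],(800,600),interpolation=cv2.INTER_CUBIC)); np.savez(f'{n}0.npz',im=im,d=d)
    i=cams.camera_info(n); print(n,i['fovy'],i['cx'],i['cy'],np.round(i['world_from_camera'],3).tolist())
s=get_state();print(s)
E
```

```text
scene 43.48705317890253 253.4691567201106 196.28304962908499 [[-0.53, 0.671, -0.518, 1.329], [0.848, 0.426, -0.316, 0.507], [0.009, -0.606, -0.795, 1.281], [0.0, 0.0, 0.0, 1.0]]
side 53.94468542700102 253.58997214906427 193.9157701756608 [[0.731, -0.459, 0.505, -0.237], [-0.682, -0.508, 0.525, -0.791], [0.016, -0.729, -0.685, 1.127], [0.0, 0.0, 0.0, 1.0]]
{'time_s': 0.1, 'joint_positions': array([ 1.14344624e+00,  3.00408979e-01,  1.52150904e+00, -2.83088670e-06,
        1.32071137e+00, -6.65949012e-02]), 'dq': array([ 0.00144315, -0.00256089, -0.00043996, -0.00012558,  0.00079719,
       -0.00085829]), 'tau': array([ 1.89917249e-03, -5.32652020e+01, -3.53277612e+01,  7.10565923e-02,
        2.35790637e-02, -5.79589505e-05]), 'eef_pos': array([0.19405211, 0.51440293, 0.22695087]), 'eef_rot': array([-3.14055804e+00, -6.62539811e-05,  2.78083814e+00]), 'contact_force': array([0.41349515, 0.45585364, 0.3935478 ]), 'wrist_torque': array([ 0.03896814,  0.00479659, -0.0086174 ]), 'width': 0.9972660989373489}
```

View pics/scene0.png

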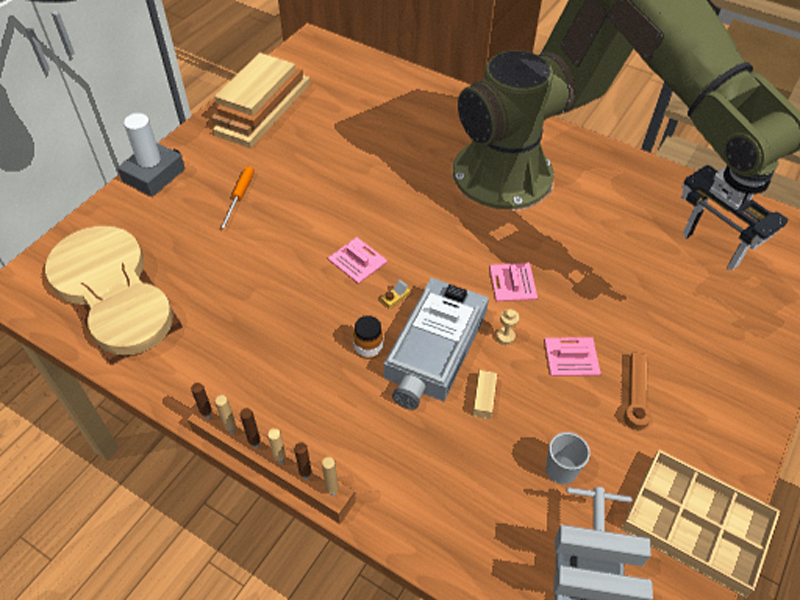

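View pics/side0.png

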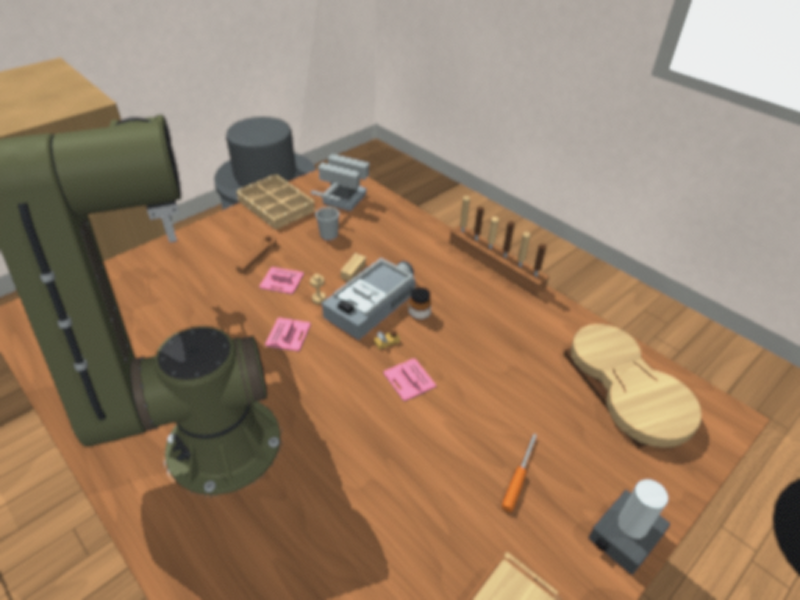

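The filter box is at scene (435,335) in the 800x600 picture: black tab at (456,292), white/aluminium cover at (445,315), hose port at (407,392). Pink flat look-alikes lie at (358,258), (513,281) and (572,356); they are not meant. The spool clamp (507,325), jar (368,335), plane (396,293) and block (485,393) stand close by. I'll enlarge the box and measure it.

```bash
python3 - <<'E'
from h import *
z=np.load('scene0.npz');im,d=z['im'],z['d']
c=im[170:270,215:345]; cv2.imwrite('pics/crop0.png',cv2.resize(c[...,::-1],(780,600),interpolation=cv2.INTER_CUBIC))
C=cloud('scene',d)
P=C[170:270,215:345].reshape(-1,3)
print(np.histogram(P[:,2],bins=np.arange(-.01,.1,.005)))
# deck points -> fit rectangle
m=(C[...,2]>.048)&(C[...,2]<.075); m[:170]=0;m[270:]=0;m[:,:240]=0;m[:,325:]=0
n,l,st,ce=cv2.connectedComponentsWithStats(m.astype(np.uint8))
k=1+np.argmax(st[1:,4]);print(st[1:,:])
Q=C[l==k];r=cv2.minAreaRect((Q[:,:2]*1000).astype(np.float32));print(r,cv2.boxPoints(r))
for q in ['cover','tab_top','rib','unit','spool_clamp','glue_jar']:
    for o in cams.masks_of(q,'scene')[:3]:
        if o['p']>.2:
            mm=o['mask']; R=C[mm]
            print(q,round(o['p'],2),np.round(o['box'],1),np.round(np.median(R,0),3),np.round(R[:,2].max(),3))
E
```

```text
(array([ 453, 3972, 3484,  592,  188,  154,  142,  289,  227,  109,  120,
        209,  846,  909,  513,  287,  207,  164,   53,   20,    3]), array([-0.01 , -0.005,  0.   ,  0.005,  0.01 ,  0.015,  0.02 ,  0.025,
        0.03 ,  0.035,  0.04 ,  0.045,  0.05 ,  0.055,  0.06 ,  0.065,
        0.07 ,  0.075,  0.08 ,  0.085,  0.09 ,  0.095]))
[[ 246  178   67   77 2647]
 [ 285  199    1    1    1]
 [ 320  199    5   11   24]
 [ 324  198    1    1    1]
 [ 240  204    5   17   45]]
((556.2598876953125, 122.9123306274414), (288.4560241699219, 131.3885040283203), 7.801578044891357) [[404.44928 168.42061]
 [422.28436  38.24821]
 [708.0705   77.40405]
 [690.2354  207.57645]]
cover 0.97 [281.7 204.1  39.6  31.8] [0.51  0.119 0.06 ] 1.281
cover 0.89 [366.4 230.4  37.3  25.4] [0.418 0.37  0.005] 1.281
cover 0.82 [328.2 182.8  32.5  20.2] [0.306 0.18  0.005] 1.281
tab_top 0.27 [276.5 220.8  65.2  84.7] [0.6   0.138 0.054] 1.281
rib 0.91 [283.  204.9  35.   31.3] [0.511 0.119 0.06 ] 1.281
rib 0.89 [230.2 167.4  35.1  27.6] [ 0.437 -0.143  0.005] 1.281
rib 0.84 [330.  181.1  28.4  22.7] [0.307 0.181 0.005] 1.281
unit 0.85 [277.4 218.   68.6  83.2] [0.595 0.137 0.054] 1.281
spool_clamp 0.6 [293.7 189.8  14.4  13.4] [0.448 0.11  0.068] 1.281
spool_clamp 0.55 [326.7 210.4  19.4  23.5] [0.448 0.234 0.04 ] 1.281
glue_jar 0.6 [232.2 215.2  17.9  27.7] [0.628 0.013 0.069] 1.281
```

View pics/crop0.png

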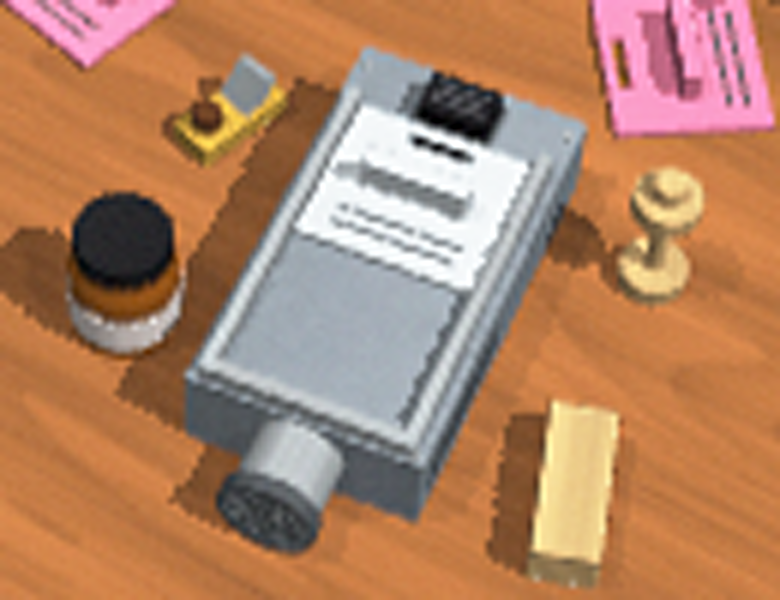

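```bash
cat >> h.py <<'E'
def onplane(name,px,z):
    i=cams.camera_info(name);f=192/np.tan(np.radians(i['fovy'])/2);T=i['world_from_camera']
    o=[]
    for u,v in px:
        r=T[:3,:3]@np.array([(u-i['cx'])/f,(v-i['cy'])/f,1]);o.append(T[:3,3]+r*(z-T[2,3])/r[2])
    return np.array(o)
E
python3 - <<'E'
from h import *
z=np.load('scene0.npz');im,d=z['im'],z['d']
px=lambda c:[(215+x/6-.4,170+y/6-.4) for x,y in c]
K=onplane('scene',px([(365,48),(585,130),(420,467+5),(187,375)]),.055)[:,:2]*1000
M=np.array([[-88,65],[-88,-65],[150,-65],[150,65]],float)
# far-left in picture = which side? choose by det
for sgn in (1,-1):
    m=M*[1,sgn]
    mc=m.mean(0);kc=K.mean(0);U,S,V=np.linalg.svd((m-mc).T@(K-kc));R=(U@V).T
    t=kc-R@mc;res=(m@R.T+t)-K
    print(sgn,np.linalg.det(R),'yaw',np.degrees(np.arctan2(R[1,0],R[0,0])),'origin',t,'\n',res.round(1))
print(K.round(1))
print('sides',[np.linalg.norm(K[i]-K[(i+1)%4]) for i in range(4)])
print('tab top px->',onplane('scene',px([(460,92)]),.072))
print('cover corners',onplane('scene',px([(362,107),(533,155),(470,290),(297,233)]),.06))
C=cloud('scene',d)
P=C[165:275,210:350].reshape(-1,3);P=P[(P[:,2]>.02)&(P[:,2]<.2)];np.save('P.npy',P)
E
```

```text
1 -1.0 yaw 7.413842926867814 origin [505.21436137 116.68188961] 
 [[-0.1  0.7]
 [-2.7  0.5]
 [-0.2 -0. ]
 [ 3.  -1.2]]
-1 1.0 yaw 7.413842926867814 origin [505.21436137 116.68188961] 
 [[-0.1  0.7]
 [-2.7  0.5]
 [-0.2 -0. ]
 [ 3.  -1.2]]
[[426.4  40.2]
 [412.2 169.3]
 [645.8 200.5]
 [659.3  72.7]]
sides [np.float64(129.89798477243284), np.float64(235.65554483899575), np.float64(128.51088101598404), np.float64(235.13993463415764)]
tab top px-> [[0.43801413 0.10518611 0.072     ]]
cover corners [[0.46657903 0.06161081 0.06      ]
 [0.44584454 0.15513649 0.06      ]
 [0.54033055 0.16946251 0.06      ]
 [0.55706559 0.075513   0.06      ]]
```

Box pose: origin ≈ (0.505, 0.117), yaw ≈ 7.4° (sides measured 129–130 × 235 mm vs 130 × 238; only ±3 mm residuals), the tab at ≈ (0.442, 0.108). Now I move above it at the current height, turning −28° and closing the fingers.

>>> drive_tool(targets=[{"gripper":0,"tx":-30,"ty":-23,"tz":0,"twist":-4},{"gripper":0,"tx":-65,"ty":-50,"tz":0,"twist":-8},{"gripper":0,"tx":-100,"ty":-77,"tz":0,"twist":-12},{"gripper":0,"tx":-135,"ty":-104,"tz":0,"twist":-16},{"gripper":0,"tx":-170,"ty":-131,"tz":0,"twist":-20},{"gripper":0,"tx":-205,"ty":-158,"tz":0,"twist":-24},{"gripper":0,"tx":-240,"ty":-185,"tz":0,"twist":-28},{"gripper":0,"tx":-275,"ty":-212,"tz":0,"twist":-28},{"gripper":0,"tx":-310,"ty":-239,"tz":0,"twist":-28},{"gripper":0,"tx":-345,"ty":-266,"tz":0,"twist":-28},{"gripper":0,"tx":-376,"ty":-291,"tz":0,"twist":-28},{"gripper":0,"tx":-376,"ty":-291,"tz":0,"twist":-28}], grip_force=20)

```text
time_s: 1.9
eef_pos: [0.444, 0.1079, 0.2273]
eef_rot: [-3.141, -0.0, -3.017]
contact_force: [-0.7, 0.0, 0.1]
width: 0.004
```

```bash
python3 - <<'E'
from h import *
s=get_state();print(s['time_s'],s['eef_pos'],s['eef_rot'],s['width'],s['contact_force'])
i=cams.camera_info('wrist');print(i)
im,d=cams.grab_frame('wrist');np.savez('w0.npz',im=im,d=d,p=s['eef_pos'],r=s['eef_rot'])
cv2.imwrite('pics/w0.png',cv2.resize(im[...,::-1],(800,600),interpolation=cv2.INTER_CUBIC))
im,d=cams.grab_frame('scene');cv2.imwrite('pics/s1.png',cv2.resize(im[...,::-1],(800,600)))
E
```

```text
1.9 [0.44395056 0.10786517 0.22729262] [-3.14131516e+00 -2.63009264e-04 -3.01674910e+00] 0.004197462597804624 [-0.68988467  0.02243287  0.1414946 ]
{'fovy': 65.70646984690485, 'cx': 252.89711596673064, 'cy': 193.6182560792249, 'mount': array([[-1.18072054e-03, -9.71886410e-01, -2.35447258e-01,
         6.80475324e-02],
       [ 9.99998931e-01, -1.35057247e-03,  5.60141376e-04,
        -4.46806766e-04],
       [-8.62382375e-04, -2.35446345e-01,  9.71886966e-01,
        -1.58211351e-01],
       [ 0.00000000e+00,  0.00000000e+00,  0.00000000e+00,
         1.00000000e+00]])}
```

View pics/w0.png

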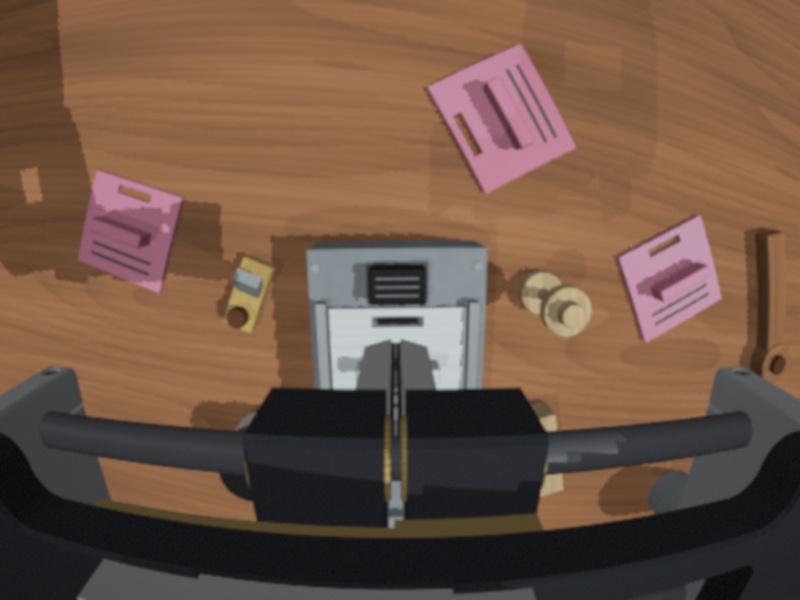

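The wrist picture (800x600) shows the tab at (397,284), deck far edge corners at (308,247) and (487,247), the cover's near edge at (397,308), clamp right (555,300), plane left (248,292); the box is nearly square to the tool.

```bash
cat >> h.py <<'E'
from scipy.spatial.transform import Rotation as Ro
def wrist_on(px,z,p,r):
    i=cams.camera_info('wrist');f=192/np.tan(np.radians(i['fovy'])/2);M=i['mount'];R=Ro.from_euler('xyz',r).as_matrix()
    o=[]
    for u,v in px:
        x,y=u-i['cx'],v-i['cy'];a=np.hypot(x,y);t=a/f
        c=np.array([x/a*np.sin(t),y/a*np.sin(t),np.cos(t)])
        q=R@(M[:3,:3]@c);s=R@M[:3,3]+p
        o.append(s+q*(z-s[2])/q[2])
    return np.array(o)
E
python3 - <<'E'
from h import *
w=np.load('w0.npz');im,p,r=w['im'],w['p'],w['r']
c=im[140:260,180:330];cv2.imwrite('pics/wc0.png',cv2.resize(c[...,::-1],(750,600),interpolation=cv2.INTER_CUBIC))
g=im.max(2);m=(g<60).astype(np.uint8);m[:160]=0;m[198:]=0;m[:,:225]=0;m[:,285:]=0
n,l,st,ce=cv2.connectedComponentsWithStats(m);print(st[1:],ce[1:])
S=.64
f=lambda q:[(u*S-.2,v*S-.2) for u,v in q]
print('tab',wrist_on(f([(397,284)]),.072,p,r))
print('deck',wrist_on(f([(308,248),(487,248)]),.055,p,r))
print('rails inner?',wrist_on(f([(327,306),(466,306)]),.06,p,r))
E
```

```text
[[235 169  38  26 657]] [[253.0913242  180.31050228]]
tab [[0.43842266 0.10794114 0.072     ]]
deck [[0.42316735 0.0412485  0.055     ]
 [0.40715191 0.16979871 0.055     ]]
rails inner? [[0.46314955 0.05977628 0.06      ]
 [0.45069059 0.16014008 0.06      ]]
```

View pics/wc0.png

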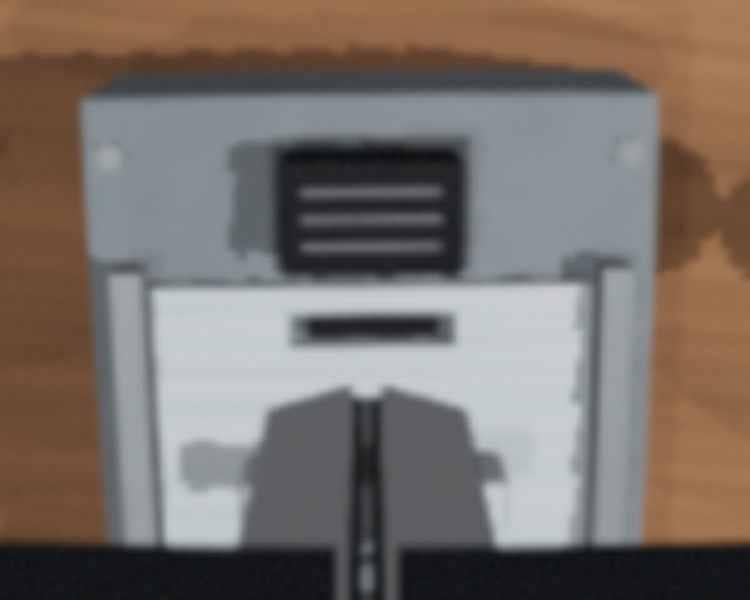

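```bash
python3 - <<'E'
from h import *
w=np.load('w0.npz');p,r=w['p'],w['r']
f=lambda q:[(180+u/5-.4,140+v/5-.4) for u,v in q]
tab=wrist_on(f([(371,216),(371,165),(371,272),(282,216),(462,216)]),.072,p,r);print('tab',tab.round(4))
dk=wrist_on(f([(82,97),(660,94)]),.055,p,r);print(dk.round(4))
v=dk[1]-dk[0];print('width',np.hypot(*v[:2]),'yaw',np.degrees(np.arctan2(v[1],v[0]))-90)
ce=wrist_on(f([(152,287),(587,282)]),.060,p,r);v=ce[1]-ce[0];print(ce.round(4),np.hypot(*v[:2]),np.degrees(np.arctan2(v[1],v[0]))-90)
for yaw in (7.2,7.4):
  c,s=np.cos(np.radians(yaw)),np.sin(np.radians(yaw));R=np.array([[c,-s],[s,c]])
  print(yaw,'origin from deck',dk.mean(0)[:2]+R@[.088,0],'cover',ce.mean(0)[:2]+R@[.045,0],'tab',tab[0,:2]+R@[.063,0])
  print('tab from scene origin',np.array([.5052,.1167])+R@[-.063,0], 'tool x', -R[:,0])
E
```

```text
tab [[0.4398 0.108  0.072 ]
 [0.4287 0.1066 0.072 ]
 [0.4521 0.1096 0.072 ]
 [0.4421 0.089  0.072 ]
 [0.4374 0.1275 0.072 ]]
[[0.4238 0.0402 0.055 ]
 [0.407  0.1699 0.055 ]]
width 0.13076223356908104 yaw 7.395472971971003
[[0.4646 0.061  0.06  ]
 [0.4513 0.159  0.06  ]] 0.09895101032178286 7.755293895800094
7.2 origin from deck [0.50271889 0.1161076 ] cover [0.50257599 0.11563263] tab [0.50228673 0.11592049]
tab from scene origin [0.44269677 0.10880401] tool x [-0.9921147  -0.12533323]
7.4 origin from deck [0.50267986 0.11641229] cover [0.50255603 0.11578844] tab [0.50225879 0.11613862]
tab from scene origin [0.44272472 0.10858588] tool x [-0.99167116 -0.1287956 ]
```

Both views agree: origin ≈ (0.503, 0.116), yaw 7.4°, tab middle ≈ (0.440, 0.108). I shift +4 mm in tx and go down to just above the pad, which should be met at tz 133.

>>> drive_tool(targets=[{"gripper":0,"tx":4,"ty":0,"tz":30,"twist":0},{"gripper":0,"tx":4,"ty":0,"tz":65,"twist":0},{"gripper":0,"tx":4,"ty":0,"tz":100,"twist":0},{"gripper":0,"tx":4,"ty":0,"tz":120,"twist":0},{"gripper":0,"tx":4,"ty":0,"tz":125,"twist":0},{"gripper":0,"tx":4,"ty":0,"tz":125,"twist":0}])

```text
time_s: 2.75
eef_pos: [0.4391, 0.1097, 0.1028]
eef_rot: [3.142, 0.0, -3.014]
contact_force: [-0.1, 0.2, -0.5]
width: 0.004
```

```bash
python3 - <<'E'
from h import *
s=get_state();print(s['eef_pos'],s['contact_force'])
im,d=cams.grab_frame('wrist');c=im[100:280,140:380]
cv2.imwrite('pics/w1.png',cv2.resize(c[...,::-1],(800,600),interpolation=cv2.INTER_CUBIC))
im,d=cams.grab_frame('scene');cv2.imwrite('pics/s1c.png',cv2.resize(im[150:270,215:375][...,::-1],(800,600),interpolation=cv2.INTER_CUBIC))
E
```

```text
[0.43905004 0.10968117 0.10281731] [-0.06429438  0.19383344 -0.46203542]
```

View pics/w1.png

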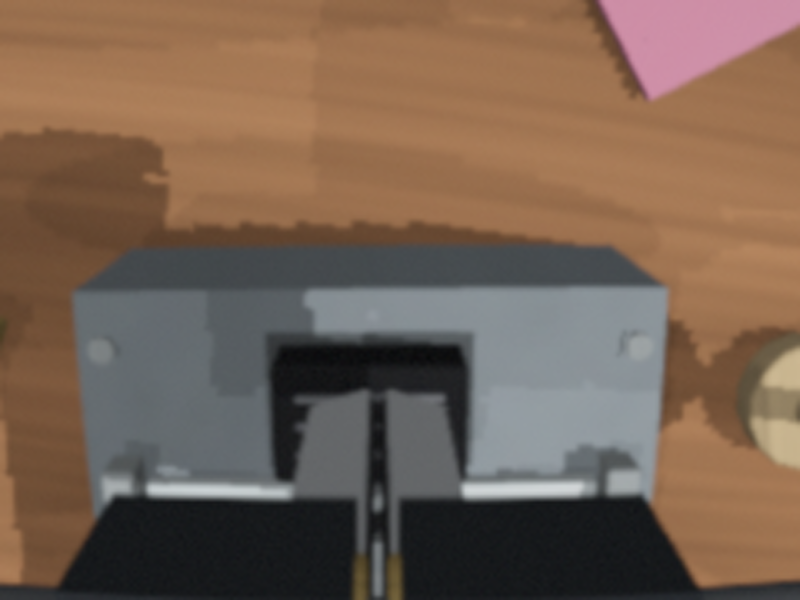

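View pics/s1c.png

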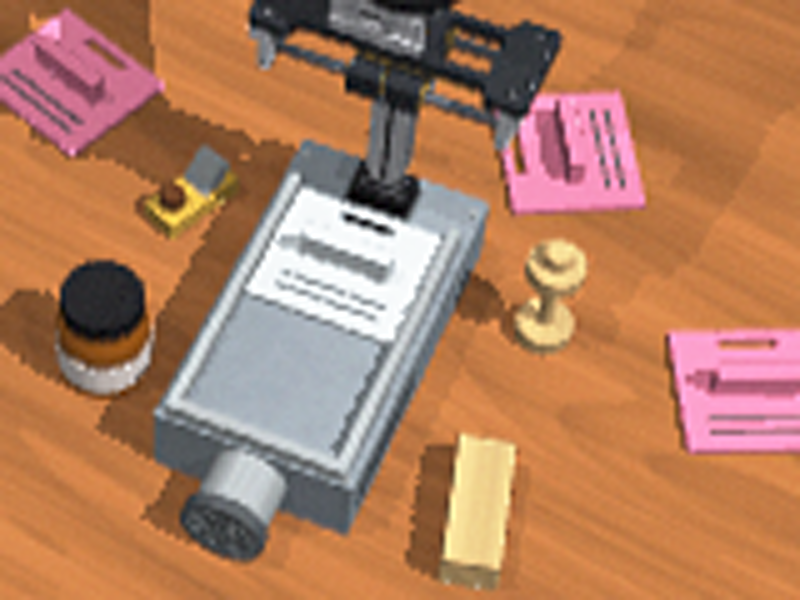

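The wrist crop shows the tips (375,395) over the pad (272–468, 350–480); the scene crop shows them right above the tab (385,190). Pressing: contact at tz ≈ 9, hard stop at ≈ 18.

>>> drive_tool(targets=[{"gripper":0,"tx":0,"ty":0,"tz":7,"twist":0},{"gripper":0,"tx":0,"ty":0,"tz":10,"twist":0},{"gripper":0,"tx":0,"ty":0,"tz":13,"twist":0}])

```text
time_s: 3.22
eef_pos: [0.4395, 0.1095, 0.0904]
eef_rot: [3.141, 0.001, -3.014]
contact_force: [-2.1, 0.1, 6.3]
width: 0.002
```

>>> drive_tool(targets=[{"gripper":0,"tx":0,"ty":0,"tz":2,"twist":0},{"gripper":0,"tx":0,"ty":0,"tz":4,"twist":0},{"gripper":0,"tx":0,"ty":0,"tz":4.5,"twist":0}])

```text
time_s: 3.6
eef_pos: [0.4395, 0.1095, 0.086]
eef_rot: [3.141, 0.001, -3.014]
contact_force: [-2.6, 0.2, 5.7]
width: 0.004
```

The force matches the 6 N; TCP 0.086 means about 8 mm in. I push on to the hard stop.

>>> drive_tool(targets=[{"gripper":0,"tx":0,"ty":0,"tz":1,"twist":0},{"gripper":0,"tx":0,"ty":0,"tz":2,"twist":0},{"gripper":0,"tx":0,"ty":0,"tz":2,"twist":0}])

```text
time_s: 3.98
eef_pos: [0.4396, 0.1095, 0.085]
eef_rot: [3.141, 0.001, -3.014]
contact_force: [-8.6, -1.4, 19.9]
width: 0.007
```

Hard stop reached (20 N at 0.085). Next I lift 22 mm, open the fingers to 18 mm for a two-point push, and move in behind the rib.

>>> drive_tool(targets=[{"gripper":0,"tx":0,"ty":0,"tz":-10,"twist":0},{"gripper":18,"tx":0,"ty":0,"tz":-22,"twist":0},{"gripper":18,"tx":-10,"ty":-2,"tz":-22,"twist":0},{"gripper":18,"tx":-25,"ty":-2,"tz":-22,"twist":0},{"gripper":18,"tx":-35,"ty":-2,"tz":-22,"twist":0},{"gripper":18,"tx":-35,"ty":-2,"tz":-22,"twist":0}])

```text
time_s: 4.72
eef_pos: [0.4749, 0.1119, 0.1067]
eef_rot: [3.141, 0.001, -3.014]
contact_force: [-0.5, -0.3, 0.6]
width: 0.189
```

```bash
python3 - <<'E'
from h import *
s=get_state();print(s['eef_pos'],s['contact_force'],s['width'])
im,d=cams.grab_frame('wrist');c=im[100:280,140:380]
cv2.imwrite('pics/w2.png',cv2.resize(c[...,::-1],(800,600),interpolation=cv2.INTER_CUBIC))
im,d=cams.grab_frame('scene');cv2.imwrite('pics/s2c.png',cv2.resize(im[150:270,215:375][...,::-1],(800,600),interpolation=cv2.INTER_CUBIC))
E
```

```text
[0.47486941 0.11193291 0.10667354] [-0.46815862 -0.28194487  0.58779622] 0.1892345011267895
```

View pics/w2.png

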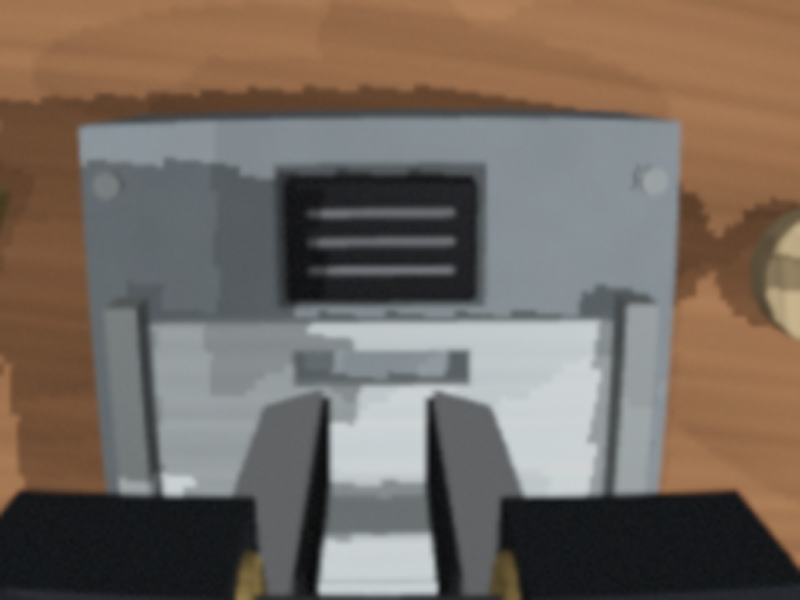

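View pics/s2c.png

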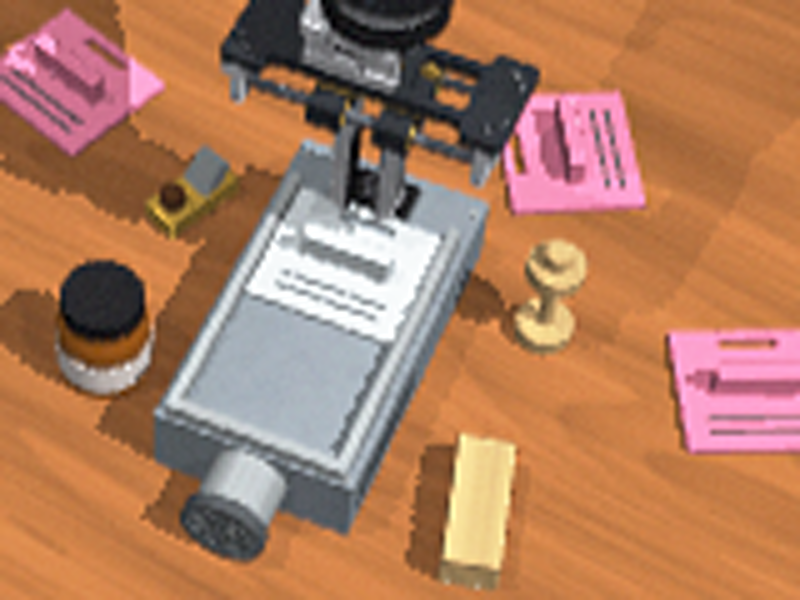

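The tab is sunk flush (385,240 in the wrist crop) and its slot is free. The fingertips are behind the rib and straddle its middle. Lower and start pushing.

>>> drive_tool(targets=[{"gripper":18,"tx":0,"ty":0,"tz":10,"twist":0},{"gripper":18,"tx":0,"ty":0,"tz":17,"twist":0},{"gripper":18,"tx":0,"ty":0,"tz":17,"twist":0},{"gripper":18,"tx":-8,"ty":0,"tz":17,"twist":0},{"gripper":18,"tx":-12,"ty":0,"tz":17,"twist":0},{"gripper":18,"tx":-16,"ty":0,"tz":17,"twist":0},{"gripper":18,"tx":-20,"ty":0,"tz":17,"twist":0},{"gripper":18,"tx":-25,"ty":0,"tz":17,"twist":0},{"gripper":18,"tx":-30,"ty":0,"tz":17,"twist":0}])

```text
time_s: 5.95
eef_pos: [0.5043, 0.1158, 0.0898]
eef_rot: [3.141, 0.001, -3.014]
contact_force: [-2.0, -0.1, 1.2]
width: 0.192
```

```bash
python3 - <<'E'
from h import *
s=get_state();print(s['eef_pos'],s['contact_force'],s['width'])
im,d=cams.grab_frame('scene');cv2.imwrite('pics/s3c.png',cv2.resize(im[150:270,215:375][...,::-1],(800,600),interpolation=cv2.INTER_CUBIC))
E
```

```text
[0.50428448 0.11576966 0.08978639] [-2.00904186 -0.10124641  1.17109096] 0.19196866908427124
```

View pics/s3c.png

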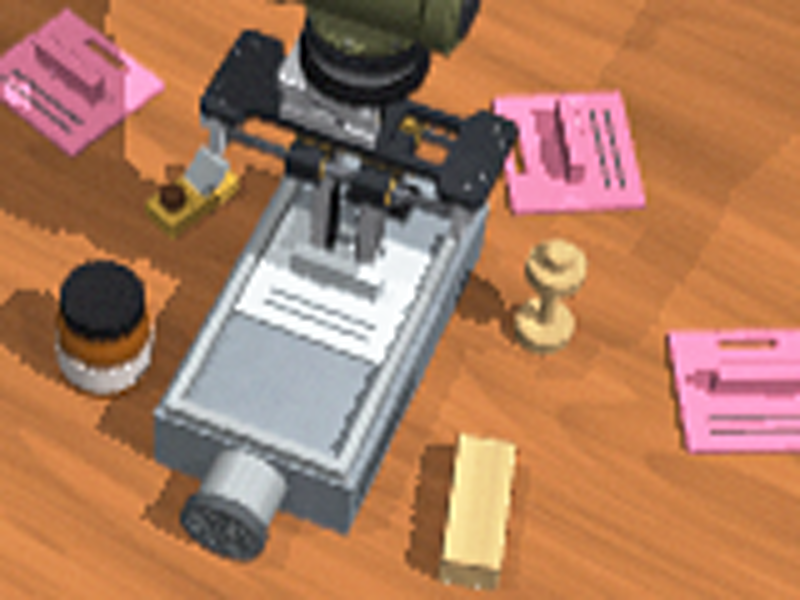

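The cover slides flat under ~2 N (rib now at (337,275)). Continue; about 80 mm left to the stop.

>>> drive_tool(targets=[{"gripper":18,"tx":-7,"ty":0,"tz":0,"twist":0},{"gripper":18,"tx":-14,"ty":0,"tz":0,"twist":0},{"gripper":18,"tx":-21,"ty":0,"tz":0,"twist":0},{"gripper":18,"tx":-28,"ty":0,"tz":0,"twist":0},{"gripper":18,"tx":-35,"ty":0,"tz":0,"twist":0},{"gripper":18,"tx":-42,"ty":0,"tz":0,"twist":0},{"gripper":18,"tx":-49,"ty":0,"tz":0,"twist":0},{"gripper":18,"tx":-56,"ty":0,"tz":0,"twist":0},{"gripper":18,"tx":-62,"ty":0,"tz":0,"twist":0},{"gripper":18,"tx":-67,"ty":0,"tz":0,"twist":0},{"gripper":18,"tx":-71,"ty":0,"tz":0,"twist":0},{"gripper":18,"tx":-74,"ty":0,"tz":0,"twist":0}])

```text
time_s: 7.5
eef_pos: [0.5784, 0.1252, 0.0899]
eef_rot: [3.141, 0.001, -3.014]
contact_force: [-1.0, -0.4, -0.2]
width: 0.191
```

>>> drive_tool(targets=[{"gripper":18,"tx":-2,"ty":0,"tz":0,"twist":0},{"gripper":18,"tx":-4,"ty":0,"tz":0,"twist":0},{"gripper":18,"tx":-5,"ty":0,"tz":0,"twist":0}])

```text
time_s: 7.88
eef_pos: [0.5822, 0.1255, 0.0899]
eef_rot: [-3.141, -0.003, -3.014]
contact_force: [-16.7, -4.7, 10.1]
width: 0.189
```

End stop reached (16.7 N along −x, TCP stopped short). I back off from the rib, then lift and look.

>>> drive_tool(targets=[{"gripper":18,"tx":6,"ty":0,"tz":0,"twist":0},{"gripper":18,"tx":16,"ty":0,"tz":0,"twist":0},{"gripper":18,"tx":20,"ty":0,"tz":-10,"twist":0},{"gripper":18,"tx":25,"ty":0,"tz":-40,"twist":0},{"gripper":18,"tx":50,"ty":0,"tz":-80,"twist":0},{"gripper":18,"tx":90,"ty":0,"tz":-110,"twist":0},{"gripper":18,"tx":130,"ty":0,"tz":-130,"twist":0},{"gripper":18,"tx":170,"ty":0,"tz":-140,"twist":0},{"gripper":18,"tx":190,"ty":0,"tz":-140,"twist":0},{"gripper":18,"tx":190,"ty":0,"tz":-140,"twist":0}])

```text
time_s: 9.12
eef_pos: [0.3936, 0.1015, 0.2315]
eef_rot: [-3.141, -0.0, -3.014]
contact_force: [-0.6, -0.4, -0.1]
width: 0.19
```

```bash
python3 - <<'E'
from h import *
s=get_state();print(s['time_s'],s['eef_pos'],s['contact_force'],s['dq'].round(3))
im,d=cams.grab_frame('scene');cv2.imwrite('pics/s4c.png',cv2.resize(im[150:270,215:375][...,::-1],(800,600),interpolation=cv2.INTER_CUBIC))
C=cloud('scene',d)
c,sn=np.cos(np.radians(7.4)),np.sin(np.radians(7.4))
P=C.reshape(-1,3)-[.503,.116,0];B=np.stack([c*P[:,0]+sn*P[:,1],-sn*P[:,0]+c*P[:,1],P[:,2]],1)
px=im.reshape(-1,3).min(1)
m=(abs(B[:,1])<.045)&(B[:,0]>-.04)&(B[:,0]<.145)&(B[:,2]>.045)&(B[:,2]<.1)
for a in np.arange(-.04,.145,.01):
    k=m&(B[:,0]>=a)&(B[:,0]<a+.01);print(round(a,3),k.sum(),np.median(B[k,2]).round(3) if k.any() else '',np.median(px[k]) if k.any() else '')
E
```

```text
9.125 [0.39364113 0.10145394 0.23147551] [-0.57199077 -0.41292396 -0.13019799] [-0.005  0.051 -0.04  -0.001 -0.007 -0.001]
-0.04 68 0.054 166.0
-0.03 77 0.053 114.0
-0.02 22 0.054 164.5
-0.01 11 0.054 165.0
0.0 20 0.053 164.5
0.01 16 0.055 170.0
0.02 17 0.053 170.0
0.03 27 0.053 169.0
0.04 53 0.055 183.0
0.05 82 0.058 245.0
0.06 67 0.059 246.0
0.07 57 0.06 246.0
0.08 31 0.06 247.0
0.09 94 0.078 245.0
0.1 138 0.062 244.0
0.11 83 0.06 240.0
0.12 79 0.059 237.0
0.13 60 0.061 242.0
0.14 34 0.065 198.0
```

View pics/s4c.png

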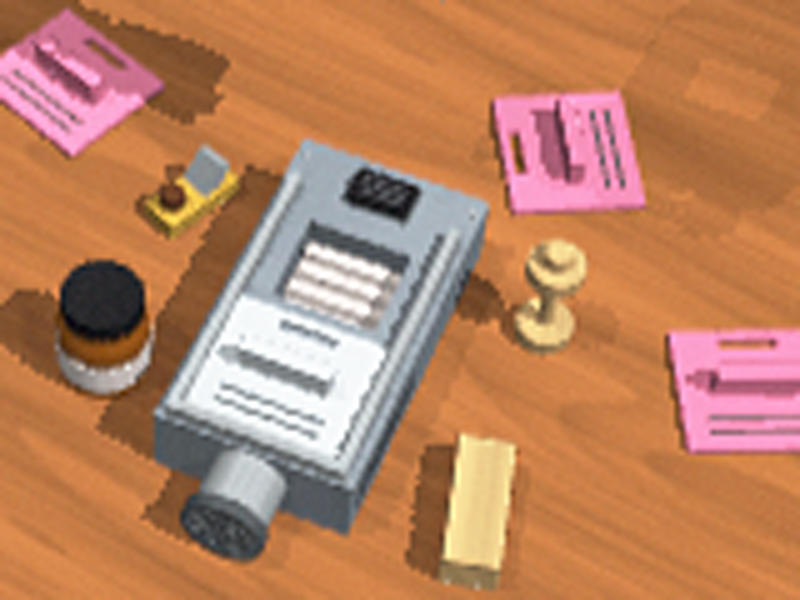

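The filter (345,280) is fully bare and the cover lies flat at the end stop: its edge is at about x 49 mm, so its middle is at about 94 mm, with the plate top at about 60 mm. The tab is down, the bystanders are unmoved and the arm is clear. Handing in.

```bash
python3 - <<'E'
from h import *
print(arm.finish_job())
E
```

```text
the job is handed in; nothing more can be done
None
```

The filter box is open and I handed the job in after about 9 s of the 38 s allowed; the hand-in gave no verdict.

**What I did:** I pressed the black tab to its hard stop with closed fingertips. It resisted with about 6 N, then 20 N at the stop. I then pushed the cover by the tab-side face of its rib, with the fingers 18 mm apart. It slid with about 2 N until it met the end stop at about 17 N. After that I backed off and lifted clear.

**Last checks:**
- **Cover:** its near edge is at about x 49 mm, so its middle is at about 94 mm. The plate top is at 58–61 mm, which means it lies flat on the deck.
- **Filter and tab:** the filter opening is fully bare and the tab is still pressed in.
- **Surroundings:** the clamp, jar, plane and block look unmoved. I did not look again at the screwdriver, tin or scroll, but the arm did not work near them.
- **Arm:** the tool is about 0.23 m above the bench. The force reading is under 1 N, which is its usual noise with nothing touching.

**Disagreement:** the scene and wrist cameras differed by 2–3 mm on the box position along its rails. I used the wrist figure, and the positions where the fingers met the tab, its stop and the end stop fitted it.

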